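Unclamp a tip box from its sprung nest

TASK

Get the tip box out of its nest by gentle pushing alone: grip nothing and do not lift the box. Push the sprung jaw back by its upright thumb pad, past the stop pin but without ramming it on its end stop, and let go, so that it springs back a little and stays latched open on the dropped pin. Then slide the box straight out of the nest's open front with the fingertips until all of it stands about two finger breadths clear of the frame, flat on the bench; leave the jaw latched open and do not shift the small beaker, the dish or the stopper beside the nest.

Things in the scene. Friction and masses are not known exactly. Their poses are not given: they have to be found in the camera images.
- nest: Aluminium U-shaped frame fixed to the bench, 99 mm deep (its x), 290 mm wide (its y). Origin: on the bench under the centre of the box's seat. Its -x points out of the open front (towards the robot, at most 0.28 rad aside), +y left, z up. Right of the seat (y -64 to -219 mm) is the jaw unit on a 6 mm base. The frame's front line is at x = -47.5 mm.
- rail_top (a point): Centre of the top of the fixed side rail left of the box: 15 mm thick, 24 mm high, its inner face 59.5 mm left of the nest's origin.
- end_stop (a point): Centre of the top of the low end stop bar behind the box: 14 mm high, 12 mm thick, its inner face 39.5 mm behind the nest's origin (nest +x). Above it a finger can reach the box's far side from above; nothing stands within 40 mm behind it.
- tip_box: Yellow closed box, 78 (x) x 118 (y) x 45 mm (z), 0.15 to 0.31 kg, loose, on the bare bench, axes along the nest's; origin: centre of its underside. At the start it sits at the nest's origin, clamped between jaw and side rail, far side at the end stop. With the jaw latched open it slides freely towards the nest's -x.
- thumb_pad (a point): Point on the face of the thumb pad, a ribbed upright plate on top of the jaw: 44 mm wide (nest x), 10 thick, from 43 to 88 mm above the bench. The point is mid-width, 70 mm up, and moves with the jaw; at the start 59 mm right of the nest's origin. The face looks to nest +y, over the edge of the box (top 45 mm up); push it towards nest -y.
- jaw (a joint): Opening of the sprung jaw, m, towards nest -y. About 0 at the start; hard stop 0.045. Spring back force 6 N at 0, 9 N at 0.028, 11.5 N at 0.045. Past 0.030 the stop pin drops; let go after that, it returns to 0.028 and stays (latched open); let go earlier, it springs shut. A lip on the jaw overlaps the box's front right corner by 12 mm, so a shut jaw keeps the box in.
- stop_pin (a joint): Drop of the vertical sprung stop pin in m: 0 while it rides up on the jaw's carriage, 0.010 when it has dropped in front of the carriage's step. It drops by itself; pulling it up would free the jaw.
- pin_knob (a point): Centre of the top of the stop pin's black knob, 19 mm across, 130 mm right of the nest's origin; 80 mm above the bench while the pin is up, 70 mm when dropped. It stands on a fixed bridge 47 mm (nest x) by 24 mm, 53 mm high with its bushing, whose near side is 118 mm right of the nest's origin.
- beaker: Small glass beaker, 58 mm across, 68 mm high, loose, left of the side rail, to stay where it is; origin at the centre of its underside.
- dish: Flat glass dish, 64 mm across, 12 mm high, loose, in front of the jaw unit, to stay where it is; origin at the centre of its underside.
- stopper: Black rubber stopper, 28 mm across, 31 mm high, loose, on the bench behind the nest, to stay where it is; origin at the centre of its underside.
There are look-alikes about, which are no part of the job. Of the things like the tip_box, leave any that is blue; of the rest the larger one is meant.

How it is judged:
By the outcome, as a careful person would: the job done as asked, in the order asked, and still so for the second after the job is handed in, with the robot touching nothing.
It also fails if it takes over 42 s, if anything falls off the work surface, if the arm or the gripper's body presses on something with over 40 N, if the wrist force passes 120 N, or if a joint passes its speed limit or range.

ROBOT

A 6-joint arm with a two-finger parallel gripper is mounted at the origin on a cart in front of the work surface, level with it; the furniture and walls round the work are solid. World frame = base frame: x ahead of the robot, y to its left, z up, the work surface at z = 0. Lengths are in m, angles in degrees, forces in N, time in s.
With the tool pointing down it reaches from about 0.375 to 0.825 m from the base axis. Payload 5.5 kg.
Tool frame: the origin (TCP) lies midway between the tips of the shut fingers; the grasp point (between the pads) lies hold_point_z behind it (hold_point_z is the distance from the TCP to the grasp point, in m); z points along the fingers, x is the direction in which the jaws open and shut, and the axes are right-handed (so a half turn about z gives the same grasp; the last joint's range is limited). The gripper opens to 85 mm and grips with 20 to 120 N. Pads are 22 mm wide; open, the fingers measure 114 mm over their backs; the gripper's body (76 mm by 85 mm) begins 54 mm behind the grasp point. The pads swing forward as they close: fully open they stand 13 mm farther back than shut.
Start: joints at [-68.182, 17.962, -2.699, 69.339, 0, 90], TCP at [0.223, -0.557, 0.231] pointing down, gripper open.
Joint ranges: [-152.73, 152.73], [-39.44, 99.34], [-58.76, 71.6], [-118.89, 123.64], [-81.53, 83.1], [-180, 180]. Speed limits (degrees/s): [136.94, 136.94, 172.46, 180, 180, 180].

INTERFACE

Orientations are given as a 3x3 rotation matrix whose columns are the frame's x, y, z axes.
In Python, from plant import reach, servo_line, set_joints, open_gripper, gripper_close, sleep, ik, observe, snapshot, calibration, IKError, sign_off, hold_point_z gives the robot as it stands. Calls block until the motion is done:
- reach(position, orientation): joint-space move of the TCP to a pose.
- servo_line(position, v=0.15, frame=None): straight line of the TCP; frame=None keeps the orientation; v is the mean speed in m/s.
- set_joints(angles): joint-space move.
- open_gripper() and gripper_close(): open the fingers fully, or close them until they stop; the grip force is fixed at half the most.
- sleep(seconds).
- ik(position, orientation): joint angles nearest the present ones, or None.
- observe(): the state.
- snapshot(name): name is "scene" or "top"; returns (picture, depth): 420x560x3 uint8, red, green, blue; 420x560 float32, m along the optical axis (not along the pixel's ray), 0 where there is no reading.
- calibration(name): a dict with "intrinsics" (3x3 intrinsics, pixels), "eye" and "orientation" of the camera in the world. Camera axes: x right, y down, z forward; pixel columns grow to the right and rows downward; lengths in m; the calibration is good to about 2 mm. A picture is of the moment at which its call begins. calibration takes no time and is no camera call.
A pose or a line that the arm cannot do raises IKError and nothing moves.
- sign_off(): hands the job in, once; it reports no verdict.
The state is a dict: "time": time; "qpos": joint angles; "qd": joint speeds; "joint_torque": joint torques, N m; "position": TCP position; "tool_rot": TCP orientation; "contact_force": force on the tool from outside, world axes, zero at the start; "wrist_torque": the same for the moment, N m; "gripper_width": opening from 0.0 (shut) to 1.0 (fully open).
Only numpy, scipy, OpenCV 4.12 (cv2) and the standard library are available. Lean on these libraries where they do the work, as an engineer would, in place of code of your own. Each camera call takes 0.05 s, during which the arm holds its last target.

## Working session

There is one attempt and no reset: what is moved stays moved. The work goes in short steps, each a Python script; the robot and the scene stay as the last script left them, time stands still between calls to the robot, and variables do not carry over. Pictures are saved under pics/ and viewed, and the job is handed in when it is done.

```bash
ls; mkdir -p pics; python3 - <<'E'
from plant import *
import cv2,numpy as np
for n in ("scene","top"):
    p,d=snapshot(n); cv2.imwrite(f"pics/{n}0.png",p[:,:,::-1]); np.save(f"pics/{n}0.npy",d)
    c=calibration(n); print(n,c)
o=observe(); print(o, hold_point_z)
E
```

```text
pics
scene {'intrinsics': array([[535.49932291,   0.        , 282.6297063 ],
       [  0.        , 535.49932291, 206.62620746],
       [  0.        ,   0.        ,   1.        ]]), 'eye': array([0.09201422, 0.93911922, 0.6622787 ]), 'orientation': array([[-0.88770965, -0.23721106,  0.39459156],
       [-0.46016366,  0.42945797, -0.77705551],
       [ 0.01486567, -0.87137636, -0.49038989]])}
top {'intrinsics': array([[512.81067498,   0.        , 277.16060768],
       [  0.        , 512.81067498, 213.82572479],
       [  0.        ,   0.        ,   1.        ]]), 'eye': array([0.34019508, 0.01893214, 1.34851117]), 'orientation': array([[ 0.01722818, -0.98654625,  0.16257208],
       [-0.99981507, -0.01560865,  0.01123401],
       [-0.00854534, -0.16273555, -0.98663272]])}
{'time': 0.1, 'qpos': array([-6.81825876e+01,  1.80005018e+01, -2.74901911e+00,  6.93414237e+01,
        1.88105255e-04,  8.99989405e+01]), 'qd': array([-0.06004774, -0.04903271,  0.19128247,  0.00223064,  0.01662232,
       -0.00297659]), 'joint_torque': array([ 1.02833368e-03, -5.40766382e+01,  3.40543020e+01,  1.11972771e-02,
        7.36419497e-05, -1.21003947e-05]), 'position': array([ 0.22279085, -0.55652337,  0.23051303]), 'tool_rot': array([[ 3.71666687e-01, -9.28366054e-01, -5.86865450e-04],
       [-9.28364882e-01, -3.71667150e-01,  1.47480981e-03],
       [-1.58728198e-03, -3.31240320e-06, -9.99998740e-01]]), 'contact_force': array([ 0.12963266,  0.07031678, -0.28933493]), 'wrist_torque': array([-0.01727846, -0.0006708 , -0.02878653]), 'gripper_width': 1.0021557111379873} 0.0187
```

View pics/scene0.png

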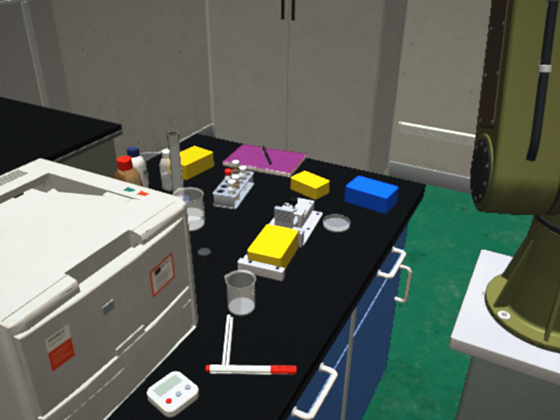

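View pics/top0.png

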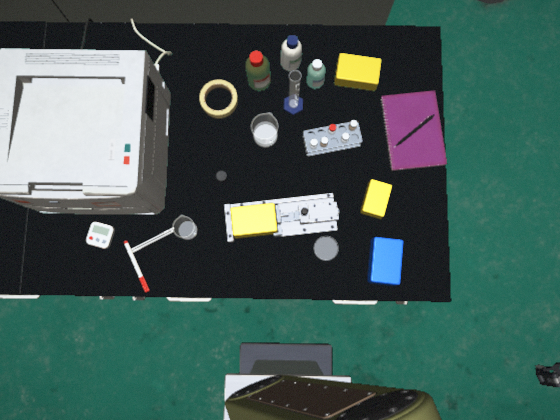

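The nest's box is at about (254,220) in the top view. The jaw unit runs to its right, to (338,215), the dish is at (326,248), the beaker at (185,228) and the stopper at (221,176). Next I'll measure them.

```bash
cat > h.py <<'E'
from plant import *
import cv2,numpy as np
def cloud(n,d):
    c=calibration(n);K=c["intrinsics"]
    v,u=np.mgrid[0:420,0:560]
    P=np.stack([(u-K[0,2])/K[0,0]*d,(v-K[1,2])/K[1,1]*d,d],-1)
    return P@c["orientation"].T+c["eye"]
def yellow(p):
    h=cv2.cvtColor(p,cv2.COLOR_RGB2HSV)
    return (h[...,0]>22)&(h[...,0]<36)&(h[...,1]>150)&(h[...,2]>90)
def box(n,p,d,lo=.035,hi=.056,near=None):
    P=cloud(n,d); m=yellow(p)&(d>0)&(P[...,2]>lo)&(P[...,2]<hi)
    if near is not None: m&=np.hypot(P[...,0]-near[0],P[...,1]-near[1])<.12
    k,l,s,c=cv2.connectedComponentsWithStats(m.astype(np.uint8))
    out=[]
    for i in range(1,k):
        if s[i,4]<150: continue
        q=P[l==i]; r=cv2.minAreaRect((q[:,:2]*1000).astype(np.float32))
        out.append((c[i].round(),np.round(r[0],1),np.round(r[1],1),round(r[2],2),q[:,2].mean().round(4),q[:,:2].mean(0).round(4)))
    return out
E
python3 - <<'E'
from h import *
for n in("scene","top"):
    p=cv2.imread(f"pics/{n}0.png")[:,:,::-1].copy(); d=np.load(f"pics/{n}0.npy")
    for o in box(n,p,d): print(n,o)
    P=cloud(n,d)
    np.save(f"pics/{n}P.npy",P)
P=np.load("pics/topP.npy");p=cv2.imread("pics/top0.png")
for nm,(u,v) in dict(box=(254,220),dish=(326,248),beaker=(185,228),stopper=(221,176),knob=(305,211),bench=(300,270),rail=(228,222),endstop=(250,203)).items(): print(nm,P[v,u].round(4))
c=p[170:280,150:370]; cv2.imwrite("pics/crop0.png",cv2.resize(c,None,fx=3.6,fy=3.6,interpolation=cv2.INTER_NEAREST))
s=cv2.imread("pics/scene0.png")[180:330,190:370]; cv2.imwrite("pics/crops0.png",cv2.resize(s,None,fx=4,fy=4,interpolation=cv2.INTER_CUBIC))
E
```

```text
scene (array([193., 156.]), array([ 957.1, -178.2]), array([118.9,  79. ]), 82.13, np.float64(0.0431), array([ 0.9459, -0.181 ]))
scene (array([273., 242.]), array([541.5,  95.7]), array([ 75.5, 121. ]), 7.11, np.float64(0.0434), array([0.5385, 0.1034]))
top (array([359.,  68.]), array([ 957.9, -179.1]), array([115. ,  77.4]), 82.72, np.float64(0.0447), array([ 0.9563, -0.1792]))
box [0.5374 0.0929 0.0487]
dish [ 0.4728 -0.0956  0.0039]
beaker [0.5199 0.2778 0.0037]
stopper [0.6566 0.1841 0.0291]
knob [ 0.5577 -0.0364  0.0786]
bench [ 0.4145 -0.0281 -0.0022]
rail [0.5348 0.1621 0.0237]
endstop [0.588  0.1065 0.0141]
```

View pics/crop0.png

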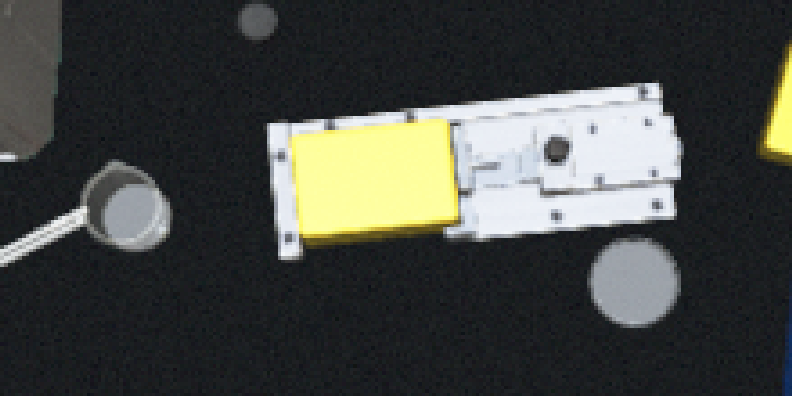

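View pics/crops0.png

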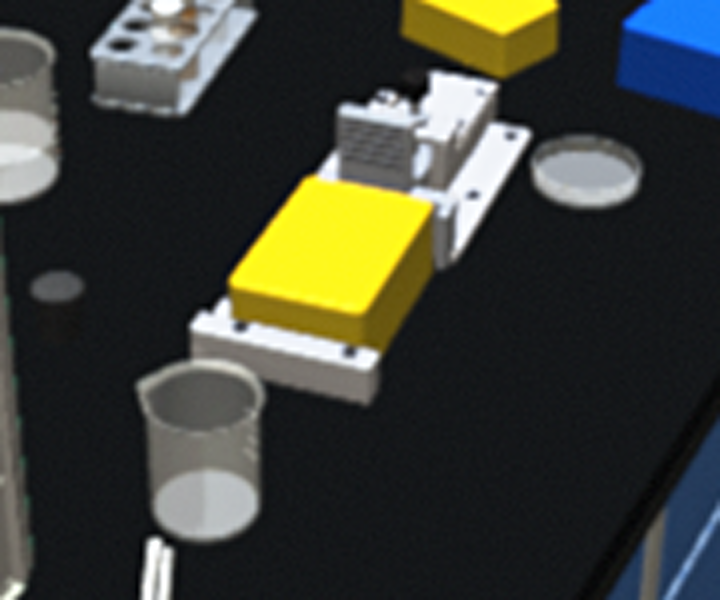

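```bash
cat >> h.py <<'E'
def onplane(n,uv,z):
    c=calibration(n);K=c["intrinsics"]
    uv=np.asarray(uv,float).reshape(-1,2)
    r=np.c_[(uv[:,0]-K[0,2])/K[0,0],(uv[:,1]-K[1,2])/K[1,1],np.ones(len(uv))]@c["orientation"].T
    return c["eye"]+r*((z-c["eye"][2])/r[:,2])[:,None]
def boxtop(n,p,near=(.54,.096),z=.045,vmin=None):
    h=cv2.cvtColor(p,cv2.COLOR_RGB2HSV); m=yellow(p)
    v=h[...,2]
    m=m&(v>(vmin or 225))
    k,l,s,c=cv2.connectedComponentsWithStats(m.astype(np.uint8))
    res=[]
    for i in range(1,k):
        if s[i,4]<150: continue
        vv,uu=np.where(l==i); q=onplane(n,np.c_[uu,vv],z)[:,:2]
        if np.hypot(*(q.mean(0)-near))>.13: continue
        r=cv2.minAreaRect((q*1000).astype(np.float32))
        res.append((s[i,4],np.round(r[0],1),np.round(r[1],1),round(r[2],2),(q.mean(0)*1000).round(1)))
    return res
E
python3 - <<'E'
from h import *
for n in("scene","top"):
    p=cv2.imread(f"pics/{n}0.png")[:,:,::-1].copy()
    print(n,[boxtop(n,p,vmin=v) for v in(200,235,250)])
p=cv2.imread("pics/top0.png");s=cv2.imread("pics/scene0.png")
print(p[205:245:2,254], s[225:275:3,275])
P=np.load("pics/topP.npy")
a=np.radians(6.5);R=np.array([[np.cos(a),-np.sin(a)],[np.sin(a),np.cos(a)]])
for n in("top","scene"):
    P=np.load(f"pics/{n}P.npy"); q=(P[...,:2]-[.541,.096])@R
    m=(P[...,2]>.055)&(P[...,2]<.095)&(abs(q[...,0])<.06)&(q[...,1]<-.03)&(q[...,1]>-.22)
    v,u=np.where(m); 
    for y in np.arange(-.20,-.03,.01):
        k=m&(q[...,1]>=y)&(q[...,1]<y+.01)
        if k.sum(): print(n,round(y,3),k.sum(),q[k][:,0].min().round(3),q[k][:,0].max().round(3),P[k][:,2].max().round(3))
E
```

```text
scene [[(np.int32(1066), array([540.3,  98.6]), array([ 75.2, 117.4]), 7.46, array([539.5, 101.6]))], [(np.int32(1028), array([540.4,  98.3]), array([ 73.9, 115.1]), 7.35, array([539.7, 101.1]))], [(np.int32(999), array([540.4,  98.3]), array([ 72.6, 113.6]), 7.32, array([539.7, 101. ]))]]
top [[], [], []]
[[137 249 252]
 [156 254 254]
 [157 254 254]
 [158 254 254]
 [157 255 254]
 [157 255 254]
 [157 254 254]
 [158 254 254]
 [157 254 254]
 [157 254 254]
 [163 255 254]
 [161 254 254]
 [162 254 254]
 [161 254 254]
 [ 59 177 203]
 [ 33  89 102]
 [ 34  34  29]
 [ 31  27  26]
 [ 26  27  15]
 [ 31  30  27]] [[ 86 189 222]
 [ 25 248 254]
 [ 24 248 254]
 [ 27 248 254]
 [ 30 248 254]
 [ 29 248 254]
 [ 28 248 254]
 [ 32 248 254]
 [ 26 248 254]
 [ 29 248 254]
 [ 32 250 255]
 [ 18 134 163]
 [ 20 117 139]
 [ 14 113 139]
 [217 199 192]
 [228 226 222]
 [113 118 123]]
top -0.15 2 0.002 0.003 0.082
top -0.14 28 -0.006 0.011 0.086
top -0.13 16 -0.005 0.01 0.084
top -0.1 3 0.001 0.003 0.065
top -0.09 11 -0.001 0.006 0.063
top -0.08 11 -0.017 0.005 0.089
top -0.07 74 -0.02 0.022 0.095
top -0.06 1 -0.003 -0.003 0.087
scene -0.14 16 -0.005 0.007 0.08
scene -0.13 51 -0.005 0.01 0.081
scene -0.12 1 0.001 0.001 0.075
scene -0.08 1 -0.006 -0.006 0.085
scene -0.07 172 -0.02 0.024 0.088
scene -0.06 110 -0.02 0.022 0.088
```

```bash
sed -i 's/h\[...,1\]>150/h[...,1]>75/' h.py; python3 - <<'E'
from h import *
for n in("scene","top"):
    p=cv2.imread(f"pics/{n}0.png")[:,:,::-1].copy()
    print(n,[boxtop(n,p,vmin=v) for v in(200,235)])
# glass things
print(onplane("top",[(326,248),(183,227),(221,176),(304.5,211)],0.0).round(3))
print(onplane("top",[(221,176)],.031).round(3),onplane("top",[(304.5,211.5)],.08).round(3))
E
```

```text
scene [[(np.int32(1076), array([540.3,  98.6]), array([ 75.2, 117.4]), 7.46, array([539.6, 101. ]))], [(np.int32(1038), array([540.4,  98.3]), array([ 73.9, 115.1]), 7.35, array([539.8, 100.5]))]]
top [[(np.int32(1268), array([541.4,  95.1]), array([ 74.5, 114.6]), 7.47, array([541.1,  95.1]))], [(np.int32(1232), array([541.7,  95.3]), array([ 72.8, 114.3]), 7.35, array([541.6,  94.9]))]]
[[ 0.473 -0.096  0.   ]
 [ 0.523  0.284  0.   ]
 [ 0.664  0.188  0.   ]
 [ 0.571 -0.038  0.   ]]
[[0.656 0.184 0.031]] [[ 0.556 -0.035  0.08 ]]
```

```bash
cat >> h.py <<'E'
A=np.radians(7.4);O=np.array([.541,.0957])
XD=np.array([np.cos(A),np.sin(A)]);YD=np.array([-np.sin(A),np.cos(A)])
def W(x,y,z): return np.r_[O+XD*x+YD*y,z]
def N(p): d=np.asarray(p)[:2]-O; return np.array([d@XD,d@YD])
R=np.array([[-YD[0],-XD[0],0],[-YD[1],-XD[1],0],[0,0,-1.]])
def st(t=""):
    o=observe(); f=o["contact_force"]
    print(t,"t%.2f"%o["time"],"nest",(N(o["position"])*1000).round(1),"z%.1f"%(o["position"][2]*1000),"F",(f[:2]@XD).round(2),(f[:2]@YD).round(2),f[2].round(2),"w%.2f"%o["gripper_width"]); return o
E
python3 - <<'E'
from h import *
print(np.linalg.det(R))
for q in [W(0,-.02,.16),W(0,-.02,.058),W(0,-.085,.058),W(.06,0,.022),W(-.08,0,.022)]:print(ik(q,R))
gripper_close(); st("closed")
reach(W(0,-.02,.13),R); st("above")
p,d=snapshot("scene"); cv2.imwrite("pics/s1.png",cv2.resize(p[100:310,150:430,::-1],None,fx=2.8,fy=2.8))
E
```

```text
1.0
[   7.945413     14.74870465  -16.53811066   58.71318469    0.
 -179.454587  ]
[   7.945413     20.07486737  -23.91740177   46.00773086    0.
 -179.454587  ]
[  1.18405149  20.37661413 -23.46868537  46.15470049   0.
 173.78405149]
[   9.77251136   27.93438533  -17.13706179   44.92855288    0.
 -177.62748864]
[  10.4797884    15.37260052  -36.61976337   38.00763611    0.
 -176.9202116 ]
closed t0.87 nest [-399.4 -606.3] z231.3 F -0.69 -1.03 -0.36 w-0.00
above t4.76 nest [  0.  -20.2] z130.0 F -0.82 0.68 0.33 w-0.00
```

View pics/s1.png

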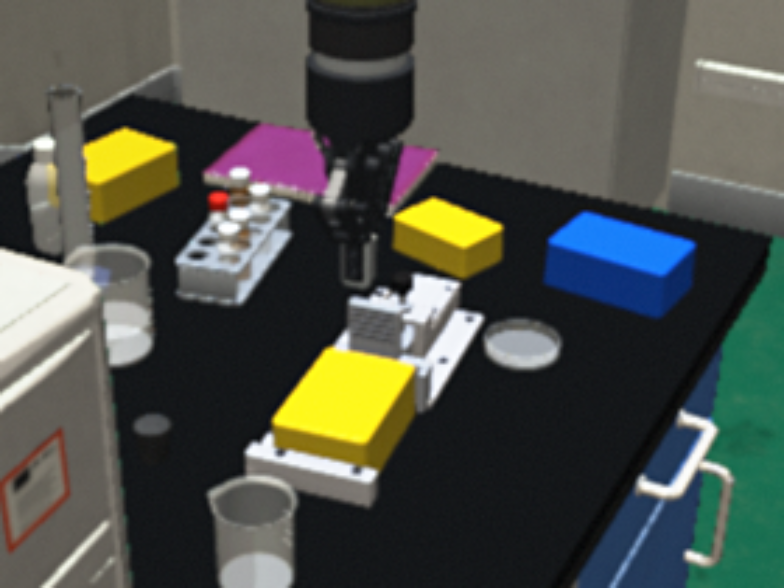

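The scene shows the shut fingers above the box, with the pad clear of them. The wrist would cross its ±180° limit during the push, so I'll use the half-turned orientation instead.

```bash
cat >> h.py <<'E'
R=R@np.diag([-1.,-1,1])
E
python3 - <<'E'
from h import *
reach(W(0,-.025,.13),R); o=st("flip"); print(o["qpos"].round(1))
servo_line(W(0,-.025,.058),v=.1); st("down")
servo_line(W(0,-.038,.058),v=.06); st()
f0=observe()["contact_force"][:2]@YD
for y in np.arange(-.041,-.056,-.003):
    servo_line(W(0,y,.058),v=.04); o=st()
    if o["contact_force"][:2]@YD-f0>3: break
E
```

```text
flip t7.45 nest [  0. -25.] z130.0 F -0.49 0.13 -0.38 w-0.00
[  7.4  16.1 -19.   55.   -0.    0. ]
down t8.32 nest [  0.5 -25. ] z58.5 F -0.14 0.56 1.1 w-0.00
 t8.68 nest [  0.2 -38.6] z58.3 F 0.23 -0.12 -0.86 w-0.00
 t8.93 nest [ -0.  -41.1] z58.0 F -0.78 -0.36 -0.17 w-0.00
 t9.18 nest [ -0.  -44.1] z58.0 F -0.48 0.55 -0.46 w-0.00
 t9.43 nest [ -0.  -46.7] z58.0 F 0.2 2.32 -0.19 w0.01
 t9.68 nest [ -0. -49.] z58.0 F 0.43 7.35 0.49 w0.00
```

```bash
python3 - <<'E'
from h import *
for y in (-.060,-.072,-.078,-.0825):
    servo_line(W(0,y,.058),v=.05); st()
sleep(.15); st()
p,d=snapshot("scene"); cv2.imwrite("pics/s2.png",cv2.resize(p[150:300,210:370,::-1],None,fx=4,fy=4,interpolation=cv2.INTER_CUBIC))
p,d=snapshot("top"); cv2.imwrite("pics/t2.png",cv2.resize(p[170:270,200:360,::-1],None,fx=4,fy=4,interpolation=cv2.INTER_CUBIC))
E
```

```text
t10.03 nest [ -0.  -58.8] z58.0 F -0.62 5.71 0.8 w0.00
 t10.43 nest [ -0.  -70.4] z58.0 F 0.03 6.9 0.62 w0.00
 t10.69 nest [ -0.1 -75.9] z58.0 F -0.22 9.42 1.1 w0.00
 t10.94 nest [ -0.1 -80.2] z58.0 F -1.01 10.44 0.63 w0.00
 t11.09 nest [ -0.1 -80.1] z58.0 F 0.72 9.98 0.92 w0.00
```

View pics/s2.png

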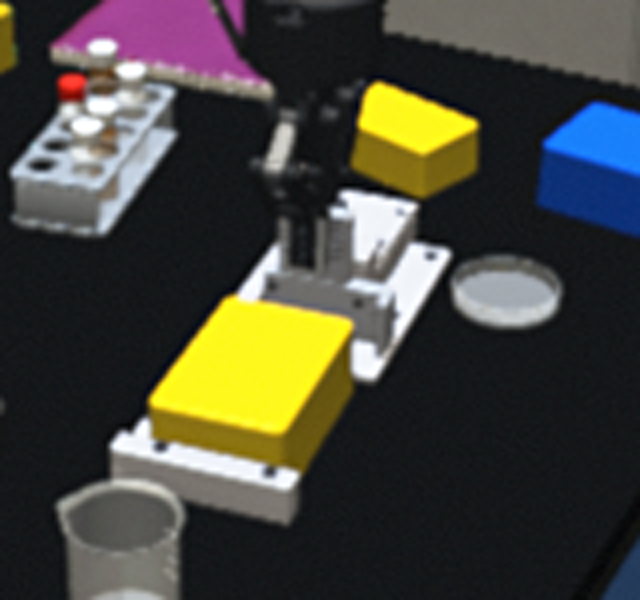

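```bash
python3 - <<'E'
from h import *
servo_line(W(0,-.085,.058),v=.04); st(); sleep(.1); st()
for y in (-.080,-.076,-.072,-.068):
    servo_line(W(0,y,.058),v=.04); st()
servo_line(W(0,-.055,.058),v=.06); st()
p,d=snapshot("scene"); cv2.imwrite("pics/s3.png",cv2.resize(p[150:300,210:370,::-1],None,fx=4,fy=4,interpolation=cv2.INTER_CUBIC))
P=cloud("scene",d); q=(P[...,:2]-O)@np.c_[XD,YD]
m=(abs(q[...,0])<.006)&(P[...,2]>.06)&(P[...,2]<.085)&(abs(q[...,1]+.132)<.015); print("knob",np.percentile(P[m][:,2],[50,90,98]))
servo_line(W(0,-.04,.13),v=.15); st("up")
p,d=snapshot("top"); cv2.imwrite("pics/t3.png",cv2.resize(p[170:270,200:360,::-1],None,fx=4,fy=4,interpolation=cv2.INTER_CUBIC)); np.save("pics/t3.npy",d)
E
```

```text
t11.44 nest [ -0.1 -82.5] z58.0 F 0.1 10.2 1.46 w0.00
 t11.54 nest [ -0.1 -82.4] z58.0 F -0.2 10.84 0.61 w0.00
 t11.82 nest [ -0.  -77.3] z58.0 F -0.22 9.27 2.03 w-0.00
 t12.07 nest [ -0.1 -75.2] z58.0 F -0.02 5.97 0.6 w0.00
 t12.32 nest [  0.  -72.6] z58.0 F -0.12 0.34 -0.75 w0.01
 t12.57 nest [  0.  -68.1] z58.0 F -0.21 0.13 0.02 w-0.00
 t12.93 nest [ -0.  -54.5] z58.0 F 0.44 0.17 -0.2 w0.00
knob [0.0690094  0.07001117 0.0700913 ]
up t13.62 nest [ -0.3 -40.1] z129.5 F -0.6 0.48 -0.1 w-0.00
```

View pics/s3.png

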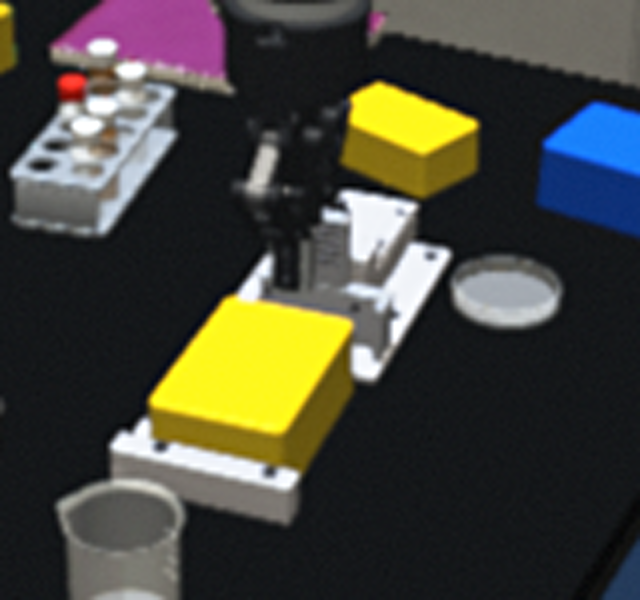

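View pics/t3.png

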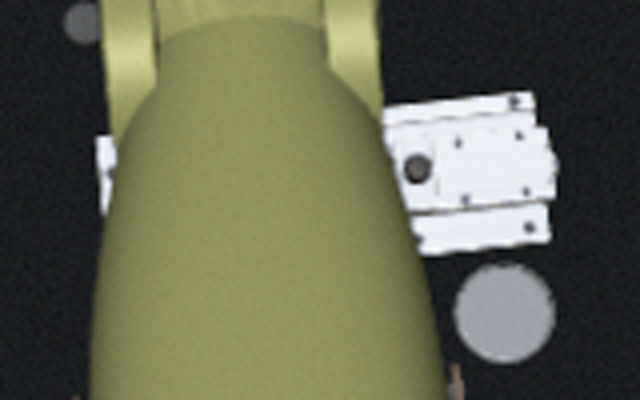

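The knob is down at 70 mm and the jaw has stayed back with the force gone, so it is latched. Next I'll push the box out from behind.

```bash
python3 - <<'E'
from h import *
servo_line(W(.062,0,.11),v=.15,frame=R); st()
servo_line(W(.062,0,.026),v=.08); st("down")
for x in (.054,.048,.042,.03,.01):
    servo_line(W(x,0,.026),v=.05); st()
p,d=snapshot("scene"); cv2.imwrite("pics/s4.png",cv2.resize(p[150:300,210:370,::-1],None,fx=4,fy=4,interpolation=cv2.INTER_CUBIC)); print(boxtop("scene",p[...].copy(),near=tuple(O)))
E
```

```text
t14.33 nest [61.1 -0.2] z109.3 F 0.6 -1.47 0.36 w-0.00
down t15.53 nest [62.6  0. ] z26.6 F 0.14 -0.47 -0.66 w0.00
 t15.84 nest [53.6  0. ] z26.3 F -0.21 0.09 -0.63 w0.00
 t16.11 nest [47.7 -0. ] z26.1 F -0.41 0.17 -0.29 w-0.00
 t16.38 nest [41.4 -0. ] z25.9 F -0.15 0.23 -0.2 w-0.00
 t16.77 nest [29.3 -0. ] z25.9 F -0.07 0.12 -0.53 w-0.00
 t17.32 nest [ 9.3 -0. ] z25.9 F 0.87 -0.65 -0.89 w-0.00
[(np.int32(1083), array([497.4,  92.8]), array([ 74.6, 115.7]), 7.35, array([496.5,  95.1]))]
```

View pics/s4.png

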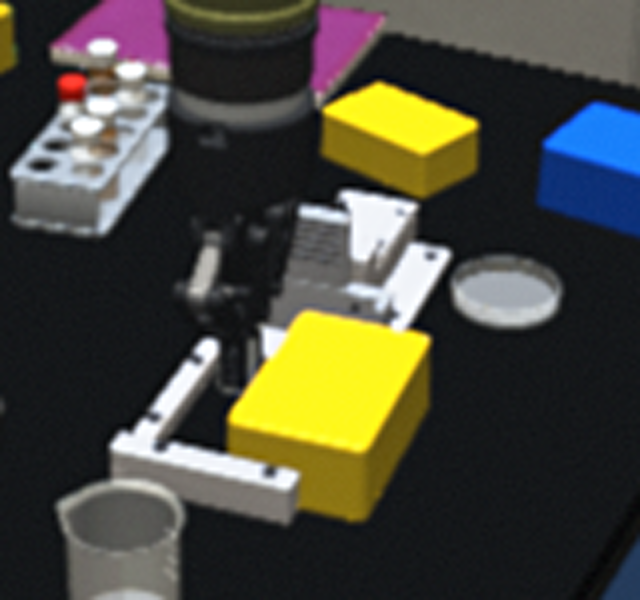

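The box has slid 43 mm straight out with its yaw unchanged. I'll carry on.

```bash
python3 - <<'E'
from h import *
servo_line(W(-.04,0,.026),v=.05); st()
p,d=snapshot("scene"); print(boxtop("scene",p.copy(),near=tuple(O-XD*.09)))
servo_line(W(-.071,0,.026),v=.04); st()
p,d=snapshot("scene"); r=boxtop("scene",p.copy(),near=tuple(O-XD*.12)); print(r,N(r[0][1]/1000)*1000)
E
```

```text
t18.52 nest [-39.8  -0. ] z26.0 F -0.69 0.3 0.09 w0.00
[(np.int32(1122), array([448.6,  86.7]), array([ 74.1, 115.5]), 7.21, array([447.9,  89. ]))]
 t19.49 nest [-71.2   0. ] z26.0 F 0.27 0.17 0.33 w-0.00
[(np.int32(1150), array([417.7,  82.4]), array([ 74.1, 115.2]), 7.37, array([417.1,  84.8]))] [-123.98603576    2.6912706 ]
```

```bash
python3 - <<'E'
from h import *
servo_line(W(-.045,0,.026),v=.06); st()
servo_line(W(-.045,0,.14),v=.15); st()
o=observe(); q=o["qpos"].copy(); q[0]-=55; q[1]-=8; set_joints(q); o=st("aside")
for n in("scene","top"):
    p,d=snapshot(n); cv2.imwrite(f"pics/{n}5.png",p[...,::-1]); c=p[170:290,150:370] if n=="top" else p[150:300,190:390]
    cv2.imwrite(f"pics/{n}5c.png",cv2.resize(c[...,::-1],None,fx=3.6,fy=3.6,interpolation=cv2.INTER_CUBIC))
    r=boxtop(n,p.copy(),near=tuple(O-XD*.12)); print(n,r,[N(k[1]/1000)*1000 for k in r])
    P=cloud(n,d); q=(P[...,:2]-O)@np.c_[XD,YD]
    m=(abs(q[...,0])<.006)&(P[...,2]>.06)&(abs(q[...,1]+.132)<.012)
    if m.sum():print("knob z",np.percentile(P[m][:,2],[50,90]))
    m=(abs(q[...,0])<.018)&(P[...,2]>.06)&(q[...,1]>-.115)&(q[...,1]<-.03)
    if m.sum():print("pad y",np.percentile(q[m][:,1],[10,50,90]),m.sum())
E
```

```text
t20.12 nest [-45.  -0.] z25.8 F -0.44 -0.4 -0.24 w-0.00
 t21.03 nest [-45.8  -0. ] z139.2 F 0.17 0.35 -0.1 w-0.00
aside t22.77 nest [-229.8 -434.2] z210.4 F 0.78 0.28 1.15 w-0.00
scene [(np.int32(1150), array([417.7,  82.4]), array([ 74.1, 115.2]), 7.37, array([417.1,  84.8]))] [array([-123.98603576,    2.6912706 ])]
knob z [0.0686652  0.06900228]
pad y [-0.09204917 -0.08870864 -0.08570229] 186
top [(np.int32(1298), array([418.9,  78.4]), array([ 73.5, 113.2]), 7.47, array([418.6,  78.6]))] [array([-123.31121275,   -1.42996877])]
knob z [0.0691964  0.07188444]
pad y [-0.10036892 -0.09373692 -0.08868972] 73
```

View pics/top5c.png

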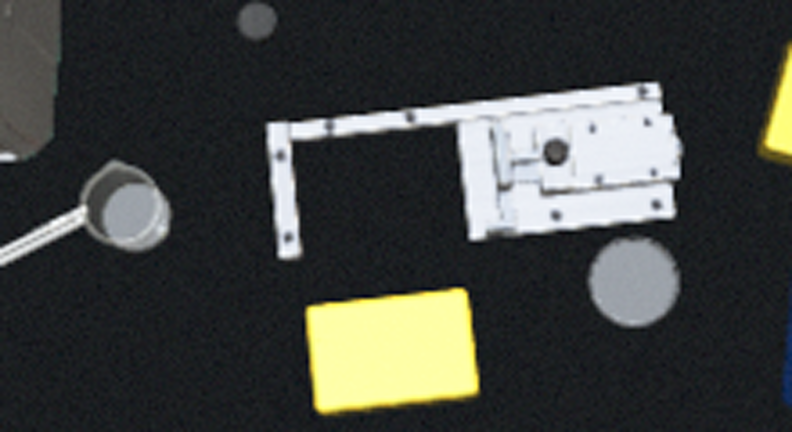

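View pics/scene5c.png

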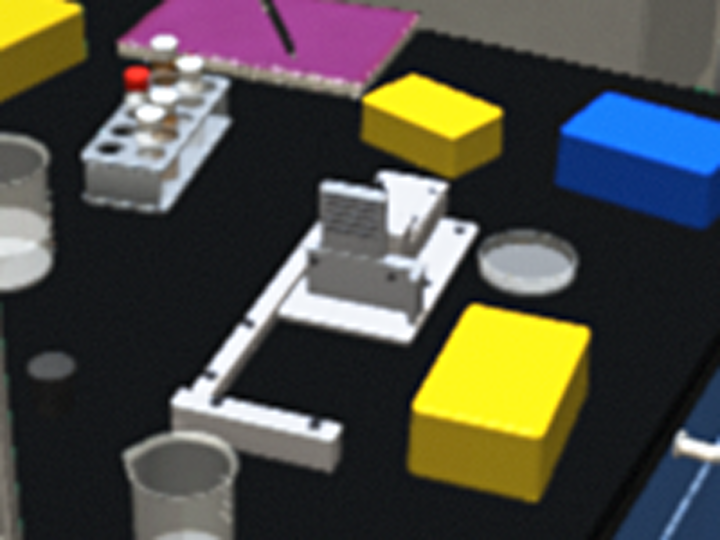

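```bash
python3 - <<'E'
from h import *
print(sign_off())
E
```

```text
the job is handed in; nothing more can be done
None
```

The job is done and handed in at about 23 s on the robot's clock. The box is out of the nest and the jaw is latched open. `sign_off()` gave no verdict.

- **Jaw:** I pushed the thumb pad back with the shut fingertips to about 35 mm of opening, with about 11 N at most and clear of the 45 mm hard stop. On release it sprang back. The last pictures show the pad about 28 mm open in the scene view and the knob at about 70 mm, so the pin has dropped.
- **Box:** I slid it straight out from behind, without gripping or lifting it. Its centre is about 124 mm in front of the seat, so its far side is about 37 mm clear of the frame. It is flat on the bench, with its yaw unchanged at 7.4°.
- **Other items:** The beaker, dish and stopper look unmoved in the before and after pictures. The arm ended raised to one side, touching nothing.

**Disagreement between the cameras:** they differ by about 4 mm on the box's sideways position (+2.7 mm and −1.4 mm). They differed by about 3 mm before anything moved, so most of it is camera bias. The top view's single-pixel reading of the pad position was about 5 mm off the scene view's and noisier, so I relied on the scene view there.

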